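# Pin the pull tester's fork and zero its peak pointer

## Robot

A 7-joint arm with a two-finger parallel gripper is mounted at the origin on the work surface. World frame = base frame: x ahead of the robot, y to its left, z up, the work surface at z = 0. Lengths are in m, angles in rad, forces in N, time in s.
With the tool pointing down it reaches from about 0.4 to 0.85 m from the base axis. Payload 10.4 kg.
Tool frame: the origin (TCP) lies between the finger pads; the fingertips stand 19 mm ahead of it and the grasp point (between the pads) is the TCP (manip.tips_ahead is the distance from the TCP to the fingertips, in m); z points along the fingers, y is the line along which they close (so a half turn about z gives the same grasp; the last joint's range is limited). The gripper opens to 85 mm and grips with 20 to 120 N. Pads are 22 mm wide; open, the fingers measure 114 mm over their backs; the gripper's body (76 mm by 85 mm) begins 54 mm behind the grasp point. The pads swing forward as they close: fully open they stand 13 mm farther back than shut.
Start: joints at [-1.337, 0.332, -0.065, 1.46, 0.022, 1.35, -0.088], TCP at [0.159, 0.605, 0.25] pointing down, gripper open.
Joint ranges: [-2.6, 2.6], [-0.5, 2.12], [-1.47, 1.34], [0.16, 2.42], [-1.27, 4.41], [0.06, 2.06], [-2.6, 2.6]. Speed limits (rad/s): [2.22, 2.22, 2.79, 2.79, 3.14, 3.14, 3.14].

## Interface

Orientations are given as a unit quaternion [x, y, z, w].
In Python, from workcell import manip, viewer gives the robot as it stands.
- The arm moves only by the tool arm_command, never from a script. Its argument "series" is text: rows parted by semicolons, each of 5 numbers parted by spaces: the closure, from 0 (fully open) to 1 (shut), then the shift along the tool's x, y, z normalised to -1 to 1, where 1 is 0.4 m, then the turn about the tool's z normalised to -1 to 1, where 1 is 180 degrees. In form: jaw tx ty tz spin; .... A call has exactly 10 rows; each row shifts and turns the commanded pose from where the row before left it, along the tool's axes as they then stand; what a row does not reach is not made up. A row lasts 1/8 s, in which the tool goes at most 62.5 mm and 10.7 degrees, less where a joint would pass 70% of its speed; a pose out of reach is approached as far as the arm can. A call with a number of a shift or a turn outside -1 to 1 is refused whole. A call with a gripper value outside its range is refused whole. The fingers move at their own pace and stop on an object; "newtons" is the grip in N (left out, the last holds). Time passes only in rows, so rows that do not move let the fingers close, or fill a call up. It gives the time, the measured TCP pose, the force, the opening and the grip force at its end, in the units of the state.
- manip.get_obs(): the state, without advancing time (a new reading comes with each control period).
- viewer.camera(name): name is "side" or "top" or "wrist"; returns a dict with "pixels" (400x640x3 uint8, red, green, blue), "intrinsics" (3x3 intrinsics, pixels), "extrinsics" (4x4, takes a point from world to camera coordinates). Camera axes: x right, y up, looking along -z (the intrinsics and any distortion apply to the point x, -y, -z); pixel columns grow to the right and rows downward; lengths in m; the calibration is good to about 2 mm. A picture is of the moment at which its call begins. There is no depth.
- manip.hand_in(): hands the job in; it is judged then, once.
The state is a dict: "clock": time; "joint_pos": joint angles; "joint_velocities": joint speeds; "tau": joint torques, N m; "position": TCP position; "ee_rot": TCP orientation; "ft_force": force on the tool from outside, world axes, zero at the start; "torque": the same for the moment, N m; "grip_width": opening from 0.0 (shut) to 1.0 (fully open); "grasp_force": force on a finger pad.
Only numpy, scipy, OpenCV 4.12 (cv2) and the standard library are available. Lean on these libraries where they do the work, as an engineer would, in place of code of your own. Each camera call takes 0.05 s, during which the arm holds its last target. There are 200 camera calls.

## Task

Get the pull tester on the bench ready for its next pull: take the longest of the three headed steel pins standing in the timber block and push it fully home through the raked fork and the rod eye inside it, until its head sits flat on the fork. Then, because fitting the pin jogs the gauge, turn the gauge's knob back (anticlockwise from above) to its zero stop and let go. Leave the two shorter pins and the other things on the bench where they are.

Things in the scene. Friction and masses are not known exactly. Their poses are not given: they have to be found in the camera images.
- tester: Fixed pull tester, grey base plate 140 x 340 x 10 mm. Origin: on the bench, 10 mm from the plate's middle along the plate's long side (y); z up, x away from the robot at yaw 0. At y = +70 mm stands the steel fork, at y = -120 mm the grey gauge box (105 x 105 mm, top 140 mm above the bench) with a white dial and the knob on top. A steel rod runs from the gauge to the eye in the fork.
- fork_mouth (a point): Centre of the pin hole on the fork's upper face, 145 mm above the bench. z: the hole's axis, out of the hole, leaning 30 degrees from vertical towards the tester's -x (robot); the pin goes in along -z. y: the tester's y. Fork: two plates 14 mm thick, 26 mm apart (stack 54 mm), 60 mm wide (x), reaching 30 mm to -y and 65 mm to +y of the 20 mm holes, joined by a web at +y.
- eye_hole (a point): Centre of the 20 mm hole of the rod eye (22 mm thick, 44 x 50 mm) between the fork's plates; same axes as fork_mouth. A spring (5 N/mm) holds the eye 4 to 6 mm off the fork's holes towards the gauge (-y); the pin's tapered nose must draw it into line, at up to about 20 N of push. The spring then makes the pin drag, so it will not fall home by itself.
- long_pin: The pin to use, the longest (106 mm), plain steel: shank 18 mm thick and 90 mm long with a nose that tapers to 5 mm over its last 16 mm, and a round head 36 mm across and 16 mm thick on top. Origin: centre of the nose's end; z along the pin to the head. It stands upright in one of the block's holes, its nose 10 mm above the bench, head 100 to 116 mm.
- pin_seat (a point): On the long pin's axis, at the underside of its head (90 mm from the nose's end). Seated, it lies at fork_mouth.
- middle_pin: A like pin with a shank of 66 mm (82 mm in all), head 76 to 92 mm above the bench; leave it. Origin at the nose's end.
- short_pin: A like pin with a shank of 50 mm (66 mm in all), head 60 to 76 mm above the bench; leave it. Origin at the nose's end.
- pin_block: Fixed timber block 210 x 90 x 50 mm with three holes (20 mm wide, 40 mm deep) in a row along its x, 65 mm apart, the middle one in its centre. Origin: centre of its underside. Any pin may stand in any hole.
- peak_knob (a joint): Angle of the gauge's peak-pointer knob, 0 at the zero stop, growing clockwise from above; it stays where it is left (friction about 0.05 N m). At 0 its bar lies along the tester's x and its pointer to +x, against the stop pin on the dial.
- knob_grip (a point): On the knob's vertical axis at the height to grip it, 24 mm above the dial. Grip: a black bar 64 mm long, 14 mm wide, 28 mm high (8 to 36 mm above the dial), along the x axis of this point.
- hammer: Hammer lying on the bench, about 260 mm; bystander.
- screwdriver: Screwdriver lying on the bench, about 200 mm; bystander.
- wrench: Wrench lying on the bench, about 180 mm; bystander.
- tape: Roll of tape 90 mm across, 48 mm high, flat on the bench; bystander.
- spray: Spray can 64 mm across, 190 mm high; bystander.
- jar: Jar 84 mm across, 110 mm high; bystander.
- collar: Steel collar 38 mm across, 22 mm high, lying on the tester's base plate between gauge and fork; bystander.
Not all that is in view belongs to the job. Leave any green or pink look-alike of the long_pin alone.

How it is judged:
On the way, in this order (a step that is already met when the one before it is completed fails the run):
1. the long pin is fully home in the fork and eye (distance between pin_seat and fork_mouth below 0.004 m and angle between the z axis of long_pin and the z axis of fork_mouth, either way round below 0.08 rad), for 0.2 s.
2. the peak-pointer knob is back at its zero stop (value of joint peak_knob below 0.06 rad), for 0.2 s.
At the end, for the whole second after the job is handed in: The long pin is through fork and eye with the underside of its head within 4 mm of the fork's hole mouth and its axis within 0.08 rad of the hole's, at rest; the knob stands within 0.06 rad of its zero stop (all of step 1 and value of joint peak_knob below 0.06 rad and linear speed of long_pin below 0.02 m/s); the robot touches nothing.
It fails at once if one of the two shorter pins is moved more than 40 mm (distance of any of middle_pin, short_pin from where it was at the start of the episode above 0.04 m).
It fails at once if another loose thing on the bench (hammer, screwdriver, wrench, tape, spray can, jar, collar) is moved more than 40 mm (distance of any of hammer, screwdriver, wrench, tape, spray, jar, collar from where it was at the start of the episode above 0.04 m).
It also fails if it takes over 58 s, if anything falls off the work surface, if the arm or the gripper's body presses on something with over 40 N, if the wrist force passes 120 N, or if a joint passes its speed limit or range.

## Working session

There is one attempt and no reset: what is moved stays moved. The work goes in short steps, Python scripts to look and compute and a tool call to move; the robot and the scene stay as the last step left them, time stands still between calls to the robot, and variables do not carry over. Pictures are saved under pics/ and viewed, at most 10 in all, crops included, and the job is handed in when it is done.

Besides the shell and the picture viewer there is one more tool, called as name(argument=value, ...) on one line, values as JSON. arm_command: Moves the arm, as the interface text tells. Scaled input: -1 to 1 covers 0.4 m each way for a shift and 180 degrees each way for a turn. Its arguments: {"type":"object","properties":{"series":{"type":"string"},"newtons":{"type":"number"}},"required":["series"]}

```bash
ls; mkdir -p pics; python3 - <<'E'
from workcell import manip, viewer
import cv2, numpy as np
o=manip.get_obs(); print(o)
for n in ["side","top","wrist"]:
    c=viewer.camera(n); cv2.imwrite(f"pics/{n}0.png",c["pixels"][:,:,::-1]); np.savez(f"{n}0.npz",**c)
    print(n,c["intrinsics"].tolist(),np.round(c["extrinsics"],4).tolist(),[k for k in c])
E
```

```text
pics
{'clock': 0.0, 'joint_pos': array([-1.33661523,  0.33288882, -0.06471197,  1.4609634 ,  0.02158951,
        1.3498921 , -0.08851227]), 'joint_velocities': array([-1.36905014e-03,  1.35421021e-03, -1.60242408e-04,  1.05609555e-03,
        7.40486458e-04,  2.50648275e-04, -5.67840845e-05]), 'tau': array([ 1.56335618e-04, -6.25446296e+01,  4.91460145e-02, -3.91602230e+01,
        1.62475300e-02,  1.00113181e-02,  1.51330391e-05]), 'position': array([0.15863413, 0.60416437, 0.24949481]), 'ee_rot': array([ 1.28029047e-01,  9.91770151e-01, -7.25227046e-04, -6.65346840e-05]), 'ft_force': array([ 0.65525552, -0.61161061,  0.11765801]), 'torque': array([ 0.05360663, -0.02182162, -0.01851001]), 'grasp_force': 0.0, 'grip_width': 0.9986190415718926}
side [[371.7420051162894, 0.0, 316.47485754133396], [0.0, 371.7420051162894, 202.15117353740766], [0.0, 0.0, 1.0]] [[0.9759, -0.218, -0.0074, -0.5525], [0.1522, 0.6563, 0.739, -0.2237], [-0.1563, -0.7224, 0.6736, -0.947], [0.0, 0.0, 0.0, 1.0]] ['pixels', 'intrinsics', 'extrinsics']
top [[369.6522034227014, 0.0, 323.54623229880366], [0.0, 369.6522034227014, 205.1981151682143], [0.0, 0.0, 1.0]] [[0.003, -1.0, 0.0009, 0.0361], [0.9809, 0.0031, 0.1945, -0.5917], [-0.1945, 0.0003, 0.9809, -1.0619], [0.0, 0.0, 0.0, 1.0]] ['pixels', 'intrinsics', 'extrinsics']
wrist [[309.7357365976311, 0.0, 316.1902798569362], [0.0, 309.7357365976311, 199.70691913119785], [0.0, 0.0, 1.0]] [[0.2538, 0.9673, -0.0011, -0.6246], [-0.9315, 0.2441, -0.2696, 0.0356], [-0.2605, 0.0695, 0.963, -0.3774], [0.0, 0.0, 0.0, 1.0]] ['pixels', 'intrinsics', 'extrinsics']
```

View pics/top0.png

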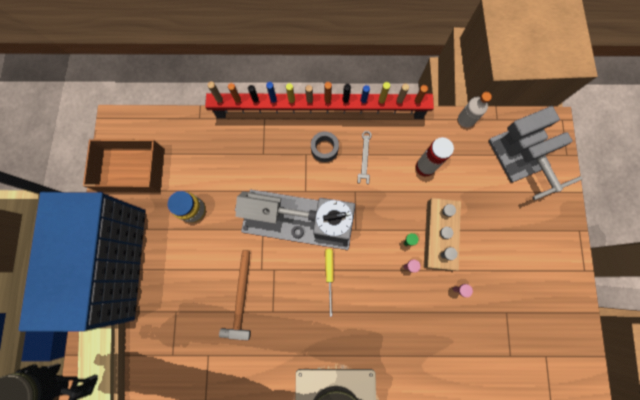

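View pics/side0.png

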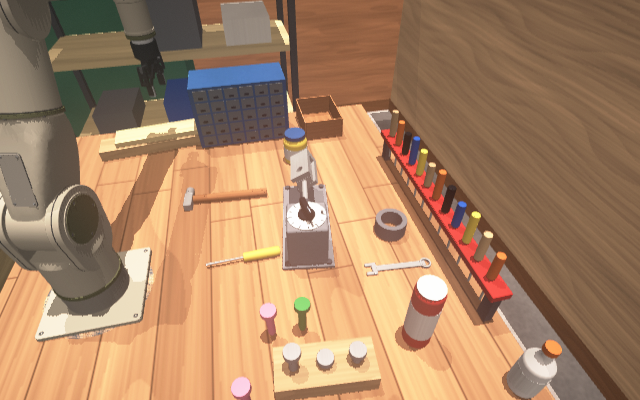

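Top view: the fork is at (258,208), the dial at (333,217), and the pins in the block at (449,211), (446,233) and (450,254). Side view: the pin heads are at (291,352), (326,357) and (358,351), and the dial is at (306,215). Next I measure by masks and triangulate.

```bash
cat > h.py <<'E'
import numpy as np, cv2
from workcell import manip, viewer
def ray(c,u,v):
    K,E=c["intrinsics"],c["extrinsics"]; R=E[:3,:3]
    d=np.linalg.solve(K,[u,v,1.]); d=np.array([d[0],-d[1],-d[2]])
    return -R.T@E[:3,3], R.T@(d/np.linalg.norm(d))
def onz(c,u,v,z):
    o,d=ray(c,u,v); return o+d*(z-o[2])/d[2]
def tri(a,pa,b,pb):
    o1,d1=ray(a,*pa); o2,d2=ray(b,*pb)
    s=np.linalg.lstsq(np.c_[d1,-d2],o2-o1,rcond=None)[0]
    p,q=o1+s[0]*d1,o2+s[1]*d2; return (p+q)/2,np.linalg.norm(p-q)
def proj(c,p):
    q=c["extrinsics"]@np.r_[p,1]; q=c["intrinsics"]@np.array([q[0],-q[1],-q[2]]); return q[:2]/q[2]
def blobs(mask,x0,y0,mn=20):
    n,_,s,ce=cv2.connectedComponentsWithStats(mask.astype(np.uint8))
    return [(np.round(ce[i]+[x0,y0],1).tolist(),(s[i][:4]+[x0,y0,0,0]).tolist(),int(s[i][4])) for i in range(1,n) if s[i][4]>=mn]
E
python3 - <<'E'
from h import *
S=dict(np.load("side0.npz"));T=dict(np.load("top0.npz"))
def crop(c,x0,y0,x1,y1,k): return cv2.resize(c["pixels"][y0:y1,x0:x1,::-1],None,fx=k,fy=k,interpolation=cv2.INTER_CUBIC)
a=crop(T,230,180,360,255,6);cv2.imwrite("pics/a.png",a)
b=crop(S,265,330,385,395,6);c=crop(T,420,195,470,275,4)
im=np.zeros((b.shape[0],800,3),np.uint8);im[:]=0;cv2.imwrite("pics/b.png",b)
for n,cam,(x0,y0,x1,y1) in [("T",T,(425,195,470,275)),("S",S,(270,330,385,400))]:
    p=cam["pixels"][y0:y1,x0:x1]; hsv=cv2.cvtColor(p,cv2.COLOR_RGB2HSV)
    print(n,*blobs((hsv[...,1]<60)&(hsv[...,2]>110),x0,y0,15),sep="\n")
for pt,ps in [((449,211),(358,351)),((446,233),(326,357)),((450,254),(291,352))]: print(tri(T,pt,S,ps))
E
```

```text
T
([449.3, 209.7], [444, 204, 12, 12], 110)
([446.6, 232.3], [441, 227, 12, 12], 112)
([450.4, 253.3], [445, 247, 12, 13], 122)
S
([357.7, 349.0], [349, 341, 18, 17], 245)
([291.3, 351.2], [283, 343, 18, 18], 262)
([325.0, 356.7], [317, 348, 17, 18], 249)
(array([ 0.57418518, -0.33450858,  0.07809433]), np.float64(0.005751423989413097))
(array([ 0.51044099, -0.32601174,  0.06428448]), np.float64(0.006117159661990151))
(array([ 0.44404149, -0.31992235,  0.10505198]), np.float64(0.002559456908837517))
```

View pics/a.png

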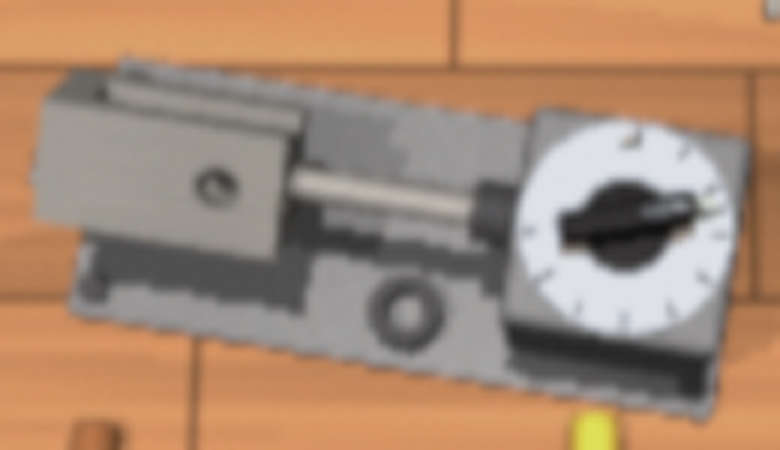

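View pics/b.png

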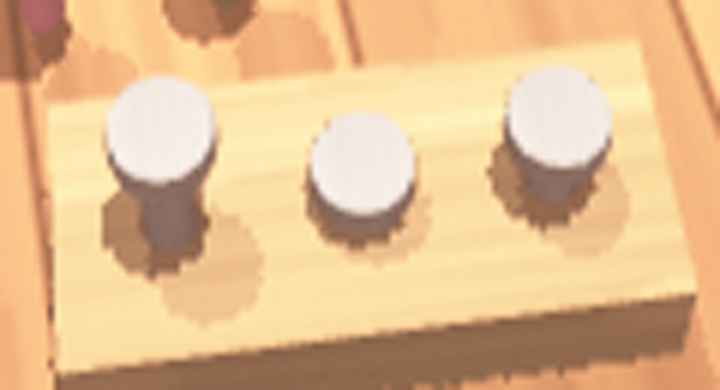

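Crops: the pin nearest the robot is clearly the longest. The hole is at top pixel (266,211), the dial centre at about (334.3,218), and the pointer about 80° clockwise of the stop mark.

```bash
python3 - <<'E'
from h import *
S=dict(np.load("side0.npz"));T=dict(np.load("top0.npz"));W=dict(np.load("wrist0.npz"))
np.set_printoptions(precision=4,suppress=True)
for cam,p in [(T,(450.4,253.3)),(S,(291.3,351.2))]: print("pin",onz(cam,*p,.116))
print("tri",tri(T,(450.4,253.3),S,(291.3,351.2)))
for n,p,z in [("short",(446.6,232.3),.076),("mid",(449.3,209.7),.092)]: print(n,onz(T,*p,z))
# dial
def dial(c,x0,y0,x1,y1):
    h=cv2.cvtColor(c["pixels"][y0:y1,x0:x1],cv2.COLOR_RGB2HSV)
    m=((h[...,1]<40)&(h[...,2]>195)).astype(np.uint8)
    cs=max(cv2.findContours(m,cv2.RETR_EXTERNAL,cv2.CHAIN_APPROX_NONE)[0],key=cv2.contourArea)
    e=cv2.fitEllipse(cv2.convexHull(cs)); return np.array(e[0])+[x0,y0],e[1]
for cam,b in [(T,(305,195,360,245)),(S,(275,190,340,240))]:
    c,ax=dial(cam,*b); print("dial",c,ax,onz(cam,*c,.14))
# hole
p=T["pixels"][200:222,255:280]; g=cv2.cvtColor(p,cv2.COLOR_RGB2GRAY)
print(g[4:18,4:20])
print("hole",onz(T,266,211,.145), "tip",onz(T,230+710/6,180+203/6,.16),"mark",onz(T,230+632/6,180+138/6,.145))
# plate edges at z=.01: near edge, crop pts
q=[onz(T,230+u/6,180+v/6,.01) for u,v in [(72,312),(705,418),(125,58)]]
print(q, np.arctan2(*(q[1]-q[0])[:2]), np.linalg.norm(q[1]-q[0]))
q=[onz(S,*p,.145) for p in [(297,170)]];print(q)
a=cv2.resize(S["pixels"][140:275,270:345,::-1],None,fx=6,fy=6,interpolation=cv2.INTER_CUBIC)[:600]
cv2.imwrite("pics/c.png",a)
E
```

```text
pin [ 0.444  -0.3175  0.116 ]
pin [ 0.4458 -0.3237  0.116 ]
tri (array([ 0.4453, -0.3201,  0.1084]), np.float64(0.0015433902504648194))
short [ 0.508  -0.3239  0.076 ]
mid [ 0.5726 -0.3305  0.092 ]
dial [333.7773 217.4544] (34.68464279174805, 35.26295471191406) [0.5406 0.0094 0.14  ]
dial [308.3569 266.1552] (48.81794357299805, 280.5124816894531) [ 0.5148 -0.1522  0.14  ]
[[152 152 152 151 151 152 153 153 153 153 154 153 153 153 154 152]
 [153 153 152 152 151 152 151 152 152 153 152 153 153 154 153 154]
 [154 154 153 153 152 150 149 149 151 152 152 154 154 154 154 153]
 [153 153 153 152 147 139 133 132 139 147 152 154 154 153 153 154]
 [153 153 151 143 129 111  98  95 110 131 147 153 154 155 154 154]
 [152 153 147 127  98  88  88  72  74  99 131 150 154 154 154 154]
 [152 153 145 116  85  98 112  86  69  78 113 144 153 154 154 154]
 [154 153 145 119  91 110 124 108  90  87 110 143 152 153 153 154]
 [152 152 147 129 104 103 117 117 110 108 123 144 153 153 153 153]
 [151 151 149 141 125 108 109 113 119 122 135 148 153 154 154 153]
 [153 152 151 149 143 131 125 124 128 134 143 150 151 152 153 152]
 [153 153 152 151 150 149 146 144 145 147 149 151 152 151 152 152]
 [153 152 152 153 151 152 152 151 152 152 152 152 152 153 152 152]
 [152 151 151 151 151 151 151 151 152 151 152 153 153 153 153 153]]
hole [0.5574 0.198  0.145 ] tip [ 0.5475 -0.0299  0.16  ] mark [0.5807 0.0051 0.145 ]
[array([0.5151, 0.2919, 0.01  ]), array([ 0.4613, -0.0365,  0.01  ]), array([0.6509, 0.2699, 0.01  ])] -2.979142367789056 0.3327202830189101
[array([0.5523, 0.1909, 0.145 ])]
```

View pics/c.png

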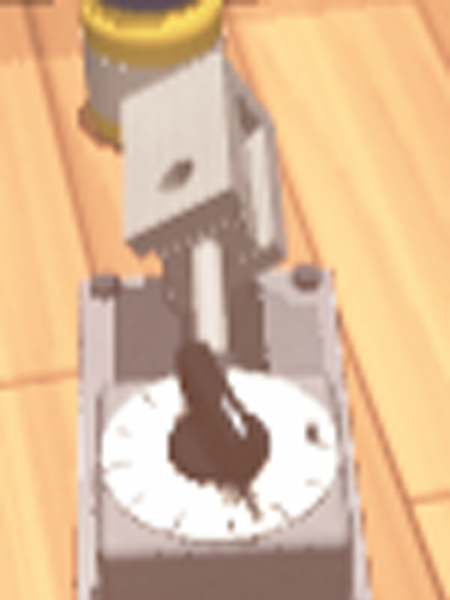

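Side hole is at (299.5,169.2) and the dial centre at (306.7,215.8). The tester's yaw is about -9.3°, and the fork-to-dial distance checks out at 0.19 m. I'll align the tool with the tester and go above it.

arm_command(series="0 0 0 0 -0.03; 0 -0.109 -0.096 -0.014 0; 0 -0.109 -0.096 -0.014 0; 0 -0.109 -0.096 -0.014 0; 0 -0.109 -0.096 -0.014 0; 0 -0.109 -0.096 -0.014 0; 0 -0.109 -0.096 -0.014 0; 0 -0.109 -0.096 -0.014 0; 0 -0.109 -0.096 -0.014 0; 0 -0.109 -0.096 -0.014 0", newtons=40)

```text
clock: 1.4
position: [0.4909, 0.1983, 0.3009]
ee_rot: [0.081, 0.997, 0.0, 0.0]
ft_force: [0.6, -0.1, -0.4]
grip_width: 1.002
grasp_force: 0.0
```

```bash
python3 - <<'E'
from h import *
np.set_printoptions(precision=4,suppress=True)
S=dict(np.load("side0.npz"));T=dict(np.load("top0.npz"))
print(manip.get_obs(), manip.tips_ahead)
W=viewer.camera("wrist"); np.savez("w1.npz",**W); cv2.imwrite("pics/w1.png",W["pixels"][:,:,::-1])
print("cam",-W["extrinsics"][:3,:3].T@W["extrinsics"][:3,3])
print(tri(T,(265.9,210.8),S,(299.5,169.2)), tri(T,(333.8,217.5),S,(306.7,215.8)))
print(proj(W,[.5574,.198,.145]),proj(W,[.5406,.0094,.14]))
E
```

```text
{'clock': 1.4, 'joint_pos': array([-0.7586,  0.0896,  0.3105,  1.6508, -0.028 ,  1.4053,  0.9638]), 'joint_velocities': array([ 0.5095,  0.2497,  0.445 , -0.3326, -0.1013,  0.1035,  0.9629]), 'tau': array([ -3.3623, -47.0976,   0.1819, -37.5524,   0.3692,   0.0797,
        -2.0441]), 'position': array([0.4909, 0.1983, 0.3009]), 'ee_rot': array([0.0811, 0.9967, 0.0001, 0.    ]), 'ft_force': array([ 0.5735, -0.0634, -0.4394]), 'torque': array([ 0.0273, -0.0563, -0.0309]), 'grasp_force': 0.0, 'grip_width': 1.0022121526267362} 0.019
cam [0.4242 0.2092 0.4236]
(array([0.5599, 0.199 , 0.1402]), np.float64(0.002161993384141496)) (array([0.5425, 0.0092, 0.1353]), np.float64(0.002449570086350895))
[326.6519 253.8765] [139.3177 264.3395]
```

View pics/w1.png

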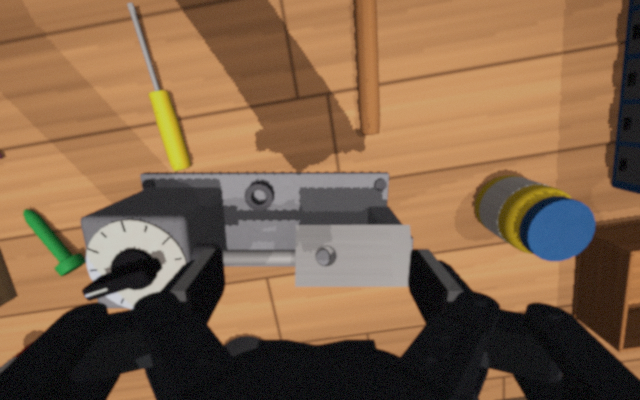

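The wrist view shows the tester aligned with the image, so yaw is right. The hole is at (325,257) against a projected (327,254), and the dial at (137,265) against (139,264). Positions hold within 3 mm. On to the pin.

arm_command(series="0 -0.011 -0.144 0.014 0; 0 -0.011 -0.144 0.014 0; 0 -0.011 -0.144 0.014 0; 0 -0.011 -0.144 0.014 0; 0 -0.011 -0.144 0.014 0; 0 -0.011 -0.144 0.014 0; 0 -0.011 -0.144 0.014 0; 0 -0.011 -0.144 0.014 0; 0 -0.011 -0.144 0.014 0; 0 0 0 0 0")

```text
clock: 2.7
position: [0.4429, -0.3223, 0.2496]
ee_rot: [0.085, 0.996, -0.001, -0.001]
ft_force: [0.3, 0.8, -0.5]
grip_width: 1.003
grasp_force: 0.0
```

```bash
python3 - <<'E'
from h import *
np.set_printoptions(precision=4,suppress=True)
w=dict(np.load("w1.npz")); g=cv2.cvtColor(w["pixels"],cv2.COLOR_RGB2GRAY)
r=g[240:272,310:342].astype(float); m=(r<np.median(r)-12); print(blobs(m,310,240,15)); 
for b in blobs(m,310,240,15): print(onz(w,*b[0],.145))
W=viewer.camera("wrist"); np.savez("w2.npz",**W); cv2.imwrite("pics/w2.png",W["pixels"][:,:,::-1])
h=cv2.cvtColor(W["pixels"],cv2.COLOR_RGB2HSV)
print(manip.get_obs()["position"],proj(W,[.445,-.3205,.116]))
print(*[(b,onz(W,*b[0],.116)) for b in blobs((h[...,1]<60)&(h[...,2]>110),0,0,100)],sep="\n")
E
```

```text
[([325.6, 254.8], [315, 245, 22, 21], 275)]
[0.5582 0.1968 0.145 ]
[ 0.4441 -0.3198  0.2497] [318.99   197.2452]
(([622.3, 24.1], [619, 0, 8, 49], 221), array([ 0.3518, -0.0768,  0.116 ]))
(([596.5, 152.5], [555, 149, 85, 24], 482), array([ 0.4458, -0.089 ,  0.116 ]))
(([323.2, 248.3], [307, 234, 33, 30], 801), array([ 0.4925, -0.3247,  0.116 ]))
(([327.4, 311.6], [311, 298, 34, 28], 742), array([ 0.5579, -0.3314,  0.116 ]))
(([5.7, 349.5], [0, 322, 18, 50], 490), array([ 0.5473, -0.6541,  0.116 ]))
(([505.1, 386.1], [499, 372, 14, 28], 297), array([ 0.676, -0.165,  0.116]))
```

View pics/w2.png

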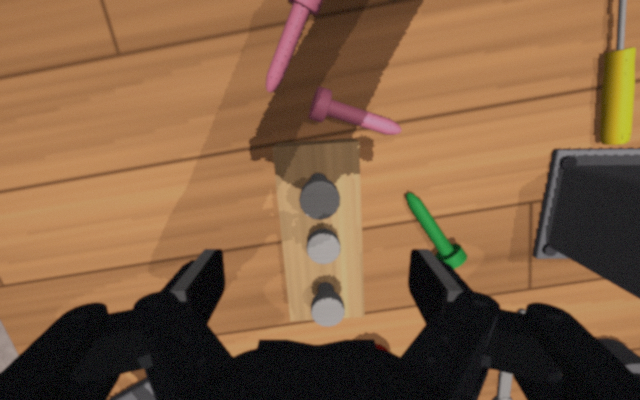

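The wrist view shows the long pin's head at (319,198), against a predicted (319,197), so it is centred under the gripper. The green and pink look-alikes are clear of the fingers. Descend and grip.

arm_command(series="0 0 0 0.08 0; 0 0 0 0.08 0; 0 0 0 0.08 0; 0 0 0 0.065 0; 0 0 0 0.02 0; 0 0 0 0 0; 0.9 0 0 0 0; 0.9 0 0 0 0; 0.9 0 0 0 0; 0.9 0 0 0 0", newtons=50)

```text
clock: 4.0
position: [0.4456, -0.3185, 0.121]
ee_rot: [0.081, 0.997, -0.0, 0.001]
ft_force: [-0.2, 0.1, 5.7]
grip_width: 0.399
grasp_force: 49.3
```

Gripped (opening 34 mm). Lift clear and travel towards the fork.

arm_command(series="0.9 0 0 -0.12 0; 0.9 0 0 -0.12 0; 0.9 0 0 -0.12 0; 0.9 0 0 -0.12 0; 0.9 -0.008 0.1 0 0; 0.9 -0.008 0.14 0 0; 0.9 -0.008 0.14 0 0; 0.9 -0.008 0.14 0 0; 0.9 -0.008 0.14 0 0; 0.9 -0.008 0.14 0 0")

```text
clock: 5.25
position: [0.5157, -0.0035, 0.312]
ee_rot: [0.081, 0.997, 0.0, -0.0]
ft_force: [0.8, 0.5, -2.9]
grip_width: 0.394
grasp_force: 52.1
```

arm_command(series="0.9 -0.007 0.14 0 0; 0.9 -0.007 0.14 0 0; 0.9 -0.007 0.14 0 0; 0.9 -0.007 0.093 0 0; 0.9 0 0 0.04 0; 0.9 0 0 0.03 0; 0.9 0 0 0.02 0; 0.9 0 0 0 0; 0.9 0 0 0 0; 0.9 0 0 0 0")

```text
clock: 6.5
position: [0.5604, 0.1953, 0.2769]
ee_rot: [0.081, 0.997, 0.0, 0.0]
ft_force: [-0.2, 0.3, -1.3]
grip_width: 0.396
grasp_force: 52.1
```

```bash
python3 - <<'E'
from h import *
np.set_printoptions(precision=4,suppress=True)
print(manip.get_obs()["position"])
t=[]
for n,(x0,y0,w,h) in {"side":(240,110,110,110),"top":(220,170,110,100),"wrist":(250,200,150,110)}.items():
    c=viewer.camera(n); np.savez(n+"3.npz",**c)
    t.append(cv2.resize(c["pixels"][y0:y0+h,x0:x0+w,::-1],(260,int(260*h/w)),interpolation=cv2.INTER_CUBIC))
    print(n,(x0,y0),260/w,"hole",proj(c,[.5582,.1975,.145]))
H=max(i.shape[0] for i in t)
cv2.imwrite("pics/m3.png",np.hstack([cv2.copyMakeBorder(i,0,H-i.shape[0],0,0,0) for i in t]))
E
```

```text
[0.5604 0.1953 0.2769]
side (240, 110) 2.3636363636363638 hole [298.5934 168.376 ]
top (220, 170) 2.3636363636363638 hole [266.181  210.7123]
wrist (250, 200) 1.7333333333333334 hole [318.0885 192.6784]
```

View pics/m3.png

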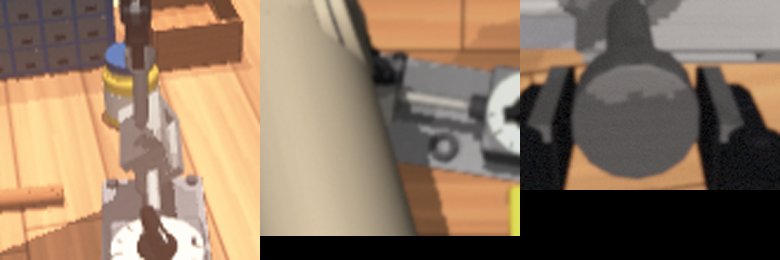

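The montage shows the pin upright in the gripper with its nose at about side pixel (300,159), just above the hole at (298.6,168.4). Lower the nose in slowly.

arm_command(series="0.9 0 0.005 0 0; 0.9 0 0 0.015 0; 0.9 0 0 0.015 0; 0.9 0 0 0.015 0; 0.9 0 0 0.01 0; 0.9 0 0 0.01 0; 0.9 0 0 0.01 0; 0.9 0 0 0 0; 0.9 0 0 0 0; 0.9 0 0 0 0", newtons=30)

```text
clock: 7.9
position: [0.5604, 0.1974, 0.2463]
ee_rot: [0.081, 0.997, 0.0, -0.0]
ft_force: [-2.0, 1.7, -3.2]
grip_width: 0.399
grasp_force: 52.0
```

arm_command(series="0.9 0.021 0 0.001 0; 0.9 0.021 0 0.003 0; 0.9 0.021 0 0.005 0; 0.9 0.02 0 0.006 0; 0.9 0.019 0 0.008 0; 0.9 0.018 0 0.01 0; 0.9 0 0 0 0; 0.9 0 0 0 0; 0.9 0 0 0 0; 0.9 0 0 0 0", newtons=30)

```text
clock: 9.15
position: [0.5132, 0.2051, 0.233]
ee_rot: [0.081, 0.997, -0.0, -0.0]
ft_force: [1.1, -0.1, 2.3]
grip_width: 0.394
grasp_force: 54.0
```

```bash
python3 - <<'E'
from h import *
np.set_printoptions(precision=4,suppress=True)
o=manip.get_obs();print(o["position"],o["ft_force"],o["torque"])
t=[]
for n,(x0,y0,w,h) in {"side":(240,110,110,110),"wrist":(230,100,180,180)}.items():
    c=viewer.camera(n); np.savez(n+"4.npz",**c)
    t.append(cv2.resize(c["pixels"][y0:y0+h,x0:x0+w,::-1],(400,int(400*h/w)),interpolation=cv2.INTER_CUBIC))
    print(n,"hole",(proj(c,[.5582,.1975,.145])-[x0,y0])*400/w)
cv2.imwrite("pics/m4.png",np.hstack(t))
E
```

```text
[0.5132 0.2051 0.233 ] [ 1.0734 -0.0692  2.2937] [ 0.0752 -0.6435  0.0742]
side hole [213.067  212.2763]
wrist hole [190.6713 375.428 ]
```

View pics/m4.png

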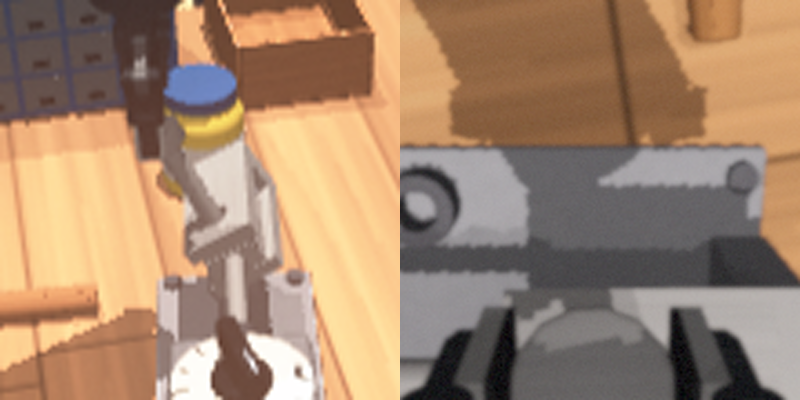

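The pin is now leaning with its nose in the hole, at (213,213) in the crop where the hole projects. Push along the axis.

arm_command(series="0.9 -0.009 0 0.0155 0; 0.9 -0.009 0 0.0155 0; 0.9 -0.009 0 0.0155 0; 0.9 0 0 0 0; 0.9 0 0 0 0; 0.9 0 0 0 0; 0.9 0 0 0 0; 0.9 0 0 0 0; 0.9 0 0 0 0; 0.9 0 0 0 0", newtons=60)

```text
clock: 10.5
position: [0.5239, 0.2027, 0.2138]
ee_rot: [0.081, 0.997, -0.001, -0.0]
ft_force: [5.4, -2.6, -4.9]
grip_width: 0.392
grasp_force: 60.0
```

arm_command(series="0.9 -0.004 0 0 0; 0.9 -0.009 0 0.0155 0; 0.9 -0.009 0 0.0155 0; 0.9 -0.005 0 0.009 0; 0.9 0 0 0 0; 0.9 0 0 0 0; 0.9 0 0 0 0; 0.9 0 0 0 0; 0.9 0 0 0 0; 0.9 0 0 0 0", newtons=60)

```text
clock: 11.75
position: [0.5324, 0.2019, 0.2002]
ee_rot: [0.081, 0.997, 0.0, -0.002]
ft_force: [-17.5, -5.3, 24.1]
grip_width: 0.394
grasp_force: 63.1
```

arm_command(series="0.9 -0.005 0 0.009 0; 0.9 -0.005 0 0.009 0; 0.9 -0.005 0 0.009 0; 0.9 0 0 0 0; 0.9 0 0 0 0; 0.9 0 0 0 0; 0.9 0 0 0 0; 0.9 0 0 0 0; 0.9 0 0 0 0; 0.9 0 0 0 0", newtons=100)

```text
clock: 13.0
position: [0.5366, 0.2013, 0.1901]
ee_rot: [0.081, 0.997, 0.0, -0.004]
ft_force: [-32.0, -9.2, 37.0]
grip_width: 0.379
grasp_force: 96.6
```

```bash
python3 - <<'E'
from h import *
np.set_printoptions(linewidth=250)
W=viewer.camera("wrist"); np.savez("wrist5.npz",**W); A=dict(np.load("wrist4.npz"))
for c in (A,W):
    g=cv2.cvtColor(c["pixels"],cv2.COLOR_RGB2GRAY).astype(int)
    print(g[224:320:2,308:322].mean(1).astype(int)); print(g[255:258,265:370:2].mean(0).astype(int))
o=manip.get_obs();print(o["position"],o["ft_force"],o["torque"])
a,b=A["pixels"][190:340,250:390,::-1],W["pixels"][190:340,250:390,::-1]
s=viewer.camera("side"); np.savez("side5.npz",**s)
i=[cv2.resize(x,(260,int(260*x.shape[0]/x.shape[1])),interpolation=cv2.INTER_CUBIC) for x in (a,b,s["pixels"][120:210,255:345,::-1])]
H=max(x.shape[0] for x in i)
cv2.imwrite("pics/m5.png",np.hstack([cv2.copyMakeBorder(x,0,H-x.shape[0],0,0,0) for x in i]))
E
```

```text
[ 71  72  73  83  89  89  87  85 112 123 124 126 126 128 124 109  98  98  97  96  97  98  99 100 101  99 100 101 102 100 100 100 102 102 103 102 100 100 101 102 102 103 102 102  98 112 164 178]
[ 75  73  75  66  31  12  13  13  42 106 102  90  95  98  96 109 121 117 115 115 109 106 101 101 100  97  97  97  96  96  97  96  99  99 100  97  96  97  95  95  95  98 112  66  14  14  10  26  66  81  81  81  81]
[118 113 102  92  92  92  90  97 121 126 128 129 129 128 121 113 105 101  98  98 100 101 101 103 102 102 102 105 105 104 103 104 106 106 106 106 105 105 106 107 108 108 109 108 102 126 175 185]
[ 78  79  78  78  63  25  20  17  24  59  87 100 112 112 121 127 127 128 127 125 122 121 115 103 101 105 106 102 100 102 101  99 102 102 109 104 101  98  98  99  98  92  62  21  15  20  23  61  85  83  86  85  83]
[0.53653245 0.20130995 0.19009268] [-31.99733733  -7.77470819  36.933349  ] [-2.13774749  6.31366442 -0.22763305]
```

Numeric check: the head has not moved in the grip (edges at rows 240 and 313 both times), so the pin has advanced to about 60 mm. Relieve the sideways force and continue.

arm_command(series="0.9 0 -0.004 0 0; 0.9 -0.005 0 0.009 0; 0.9 -0.005 0 0.009 0; 0.9 0 0 0 0; 0.9 0 0 0 0; 0.9 0 0 0 0; 0.9 0 0 0 0; 0.9 0 0 0 0; 0.9 0 0 0 0; 0.9 0 0 0 0", newtons=100)

```text
clock: 14.35
position: [0.5397, 0.2002, 0.1826]
ee_rot: [0.08, 0.997, 0.001, -0.005]
ft_force: [-33.0, -4.3, 36.9]
grip_width: 0.378
grasp_force: 96.6
```

arm_command(series="0.9 -0.005 0 0.009 0; 0.9 -0.005 0 0.009 0; 0.9 -0.005 0 0.009 0; 0.9 -0.002 0 0.004 0; 0.9 0 0 0 0; 0.9 0 0 0 0; 0.9 0 0 0 0; 0.9 0 0 0 0; 0.9 0 0 0 0; 0.9 0 0 0 0", newtons=100)

```text
clock: 15.6
position: [0.5463, 0.1989, 0.1692]
ee_rot: [0.08, 0.997, 0.0, -0.005]
ft_force: [-29.6, -3.5, 27.9]
grip_width: 0.382
grasp_force: 96.8
```

About 7 mm is left. Release, rise and close the fingers, then press the head home from above.

arm_command(series="0.9 0.004 0 -0.0065 0; 0.9 0 0 0 0; 0 0 0 0 0; 0 0 0 0 0; 0 0 0 0 0; 0 0 0 -0.06 0; 0 0 0 -0.06 0; 1 0.026 0 0 0; 1 0 0 0 0; 1 0 0 0 0", newtons=60)

```text
clock: 16.85
position: [0.5385, 0.1992, 0.2179]
ee_rot: [0.081, 0.997, -0.0, -0.001]
ft_force: [-0.1, 1.3, 0.3]
grip_width: 0.377
grasp_force: 0.0
```

```bash
python3 - <<'E'
from h import *
np.set_printoptions(precision=4,suppress=True)
o=manip.get_obs();print(o["position"],o["ft_force"],o["grip_width"])
s=viewer.camera("side"); np.savez("side6.npz",**s); W=viewer.camera("wrist"); np.savez("wrist6.npz",**W);T=viewer.camera("top"); np.savez("top6.npz",**T)
m=np.array([.5582,.1975,.145]); n=np.array([-.5*.987,.5*.162,.866])
for c,k,b in ((s,"s",(255,120,345,210)),(W,"w",(220,150,420,330))):
    print(k,[ (proj(c,m+n*h)-b[:2]).round(1) for h in (0,.016,.023)])
i=[cv2.resize(x,(400,int(400*x.shape[0]/x.shape[1])),interpolation=cv2.INTER_CUBIC) for x in (s["pixels"][120:210,255:345,::-1],W["pixels"][150:330,220:420,::-1])]
H=max(x.shape[0] for x in i)
cv2.imwrite("pics/m6.png",np.hstack([cv2.copyMakeBorder(x,0,H-x.shape[0],0,0,0) for x in i]))
E
```

```text
[0.5385 0.1992 0.2179] [-0.1396  1.2645  0.3319] 0.3765390856755842
s [array([43.6, 48.4]), array([40.6, 44.6]), array([39.3, 43. ])]
w [array([98.4, 95.2]), array([98.5, 92.5]), array([98.6, 91.2])]
```

View pics/m6.png

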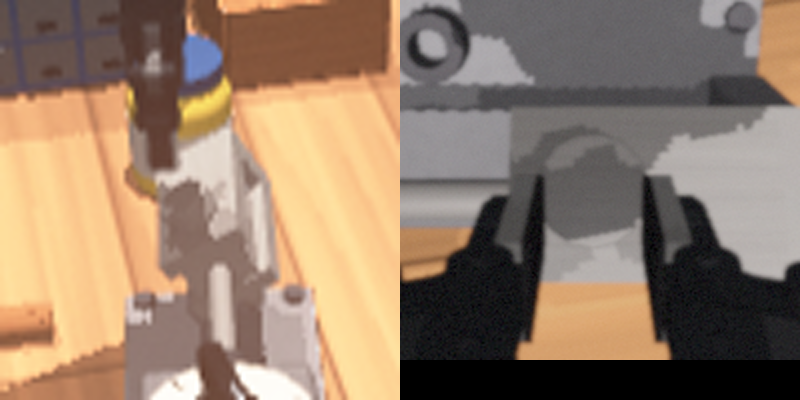

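The last picture shows the pin in the fork with its head at wrist-crop (594,188), where it should be, a few mm proud. Now press with closed fingers.

arm_command(series="1 0.007 0.004 0 0; 1 0 0 0.03 0; 1 0 0 0.03 0; 1 0 0 0.008 0; 1 -0.005 0 0.009 0; 1 -0.005 0 0.009 0; 1 -0.003 0 0.005 0; 1 0 0 0 0; 1 0 0 0 0; 1 0 0 0 0", newtons=60)

```text
clock: 18.25
position: [0.5414, 0.2005, 0.1825]
ee_rot: [0.081, 0.997, 0.0, -0.0]
ft_force: [-5.0, -0.8, 5.5]
grip_width: 0.003
grasp_force: 3.5
```

arm_command(series="1 -0.003 0 0.006 0; 1 -0.003 0 0.006 0; 1 0 0 0 0; 1 0 0 0 0; 1 0 0 0 0; 1 0 0 0 0; 1 0 0 0 0; 1 0 0 0 0; 1 0 0 0 0; 1 0 0 0 0", newtons=60)

```text
clock: 19.5
position: [0.5435, 0.2003, 0.1784]
ee_rot: [0.081, 0.997, 0.0, -0.0]
ft_force: [-9.0, -2.2, 12.3]
grip_width: 0.003
grasp_force: 7.4
```

arm_command(series="1 -0.003 0 0.006 0; 1 -0.003 0 0.006 0; 1 0 0 0 0; 1 0 0 0 0; 1 0 0 0 0; 1 0 0 0 0; 1 0 0 0 0; 1 0 0 0 0; 1 0 0 0 0; 1 0 0 0 0", newtons=60)

```text
clock: 20.75
position: [0.5439, 0.2004, 0.1775]
ee_rot: [0.081, 0.997, 0.001, -0.002]
ft_force: [-37.6, -7.4, 55.5]
grip_width: -0.002
grasp_force: 33.0
```

Firm stop: 67 N with under 1 mm of movement, so the head is seated. Back off and go above the knob.

arm_command(series="1 0.005 0 -0.01 0; 1 0 0 -0.1 0; 1 0 0 -0.1 0; 0 -0.018 -0.118 0 0; 0 -0.018 -0.118 0 0; 0 -0.018 -0.118 0 0; 0 -0.018 -0.118 0 0; 0 0 0 0 0; 0 0 0 0 0; 0 0 0 0 0")

```text
clock: 22.0
position: [0.5423, 0.0104, 0.2565]
ee_rot: [0.08, 0.997, 0.0, -0.0]
ft_force: [-0.1, 0.9, -1.1]
grip_width: 0.996
grasp_force: 0.0
```

```bash
python3 - <<'E'
from h import *
np.set_printoptions(precision=4,suppress=True)
o=manip.get_obs();print(o["position"],o["ee_rot"],o["joint_pos"])
W=viewer.camera("wrist"); np.savez("w7.npz",**W); s=viewer.camera("side"); np.savez("side7.npz",**s);T=viewer.camera("top"); np.savez("top7.npz",**T)
c=np.array([.541,.009,.14]); u,v=proj(W,c); print(u,v)
h=cv2.cvtColor(W["pixels"],cv2.COLOR_RGB2HSV); x0,y0=int(u)-75,int(v)-75
roi=h[y0:y0+150,x0:x0+150]; wh=((roi[...,1]<60)&(roi[...,2]>150)).astype(np.uint8)
cs=max(cv2.findContours(wh,cv2.RETR_EXTERNAL,cv2.CHAIN_APPROX_NONE)[0],key=cv2.contourArea)
hull=cv2.convexHull(cs); e=cv2.fitEllipse(hull); print("ell",np.array(e[0])+[x0,y0],e, onz(W,*(np.array(e[0])+[x0,y0]),.14))
mask=np.zeros_like(wh); cv2.fillConvexPoly(mask,hull,1)
dk=(mask&(roi[...,2]<75)).astype(np.uint8)
n,l,st,ce=cv2.connectedComponentsWithStats(dk)
for i in range(1,n):
    if st[i][4]>15: print(st[i],ce[i]+[x0,y0])
small=cv2.resize(roi[...,2],(50,50),interpolation=cv2.INTER_AREA); 
for r in small: print("".join(" .:-=+*#"[7-min(7,int(q)//28)] for q in r))
E
```

```text
[0.5423 0.0104 0.2565] [ 0.0801  0.9968  0.0001 -0.    ] [-0.6023  0.1485  0.5564  1.6991 -0.081   1.317   1.3799]
314.0775127758809 199.06989841985936
ell [312.9761 200.6039] ((73.97606658935547, 76.60385131835938), (120.89482116699219, 129.04078674316406), 118.68596649169922) [0.5421 0.0079 0.14  ]
[  20   52   97   59 3052] [310.9466 204.5079]
       :+*+**+=========================:::::::::::
      .:++***++++++++++++++++++++++++++-:::::::::-
 .....:-+******************************++=-::::::=
  ..-=+++++++++++++++++++++++++++++++++++++=-:::-+
  :====++++++++++++=====-====+++++++++++++=---::-+
  -+==============-::-:::::::--===========-::--:-=
 .=============-:::::-:::::::::::-========-::--:--
  =+=========-:::::::-:::::::::-:::========:::-::-
 .=+========:::::::::-::::::::--::::-======::--:::
 .-+======-::::::::::-::::::::-:::::::=====-:--:::
..-+=====-::-::::::::::::::::::::::::::=====:--:::
..-+====-:::--::::::::::::::::::::::::::====:-====
..-+====:::::-::::::::::::::::::::::::::====:-====
..-+===:::::::::::::::::::::::::::::::--:-==--====
.:-+==-::::::::::::::::::::::::::::::
[... 1049 characters left out ...]
*+=:.  .::..               .:-.....
::::---:. :**+=:.                        .::-.....
::::---:.  ::.                           :::-.....
::::----:                               ::::-.....
::::-----:.     .                      :::::-:::..
::::------:.   .:        .-:         .:::::::.    
::::--------.  :.       :-=-        :::::::-:     
::::---------:..        ::::      .:-::::::-:     
:::::----------:..      :.:.   ..:---:::::-:.     
:::::::------::::..     .     ..............      
:::::::::....                                     
-:.....                                           
..                                                
..                                                
.
```

The pointer is about 76° clockwise of the stop (it points to image left and slightly down; the stop is straight down). Centre on the knob and turn the open gripper to match its bar.

arm_command(series="0.3 0 -0.004 0 0; 0.3 0 0 0 0.053; 0.3 0 0 0 0.053; 0.3 0 0 0 0.053; 0.3 0 0 0 0.053; 0.3 0 0 0 0.053; 0.3 0 0 0 0.053; 0.3 0 0 0 0.053; 0.3 0 0 0 0.053; 0.3 0 0 0 0")

```text
clock: 23.4
position: [0.5419, 0.0075, 0.2567]
ee_rot: [0.679, 0.734, 0.0, -0.0]
ft_force: [0.9, 0.2, 1.2]
grip_width: 0.701
grasp_force: 0.0
```

```bash
python3 - <<'E'
from h import *
np.set_printoptions(precision=4,suppress=True)
o=manip.get_obs();print(o["position"],o["ee_rot"],o["joint_pos"][6])
q=o["ee_rot"]; print("tool y angle deg",np.degrees(np.arctan2(q[1]**2-q[0]**2,2*q[0]*q[1])))
W=viewer.camera("wrist"); np.savez("w8.npz",**W)
u,v=proj(W,[.5417,.0087,.176]); print(u,v)
x0,y0=int(u)-75,int(v)-75; g=W["pixels"][y0:y0+150,x0:x0+150].max(2)
small=cv2.resize(g,(75,50),interpolation=cv2.INTER_AREA)
for r in small: print("".join(" .:-=+*#"[7-min(7,int(k)//28)] for k in r))
E
```

```text
[0.5419 0.0075 0.2567] [ 0.6792  0.734   0.     -0.    ] 0.07030152625422645
tool y angle deg 4.438314252596462
314.7835591105287 213.73237990194357
-------::--===-----:::::::::::::::........:::--=====+++*+++++==--::::::::..
-------::--=+=============--:::.....   .       .::---===+++++++++=--::::...
-------::--=+===========-:::::::::::.::-:.         ..::----===++++++=-::...
:::::-----=+=========----:::::::::::::--::::...       ..::::-----===++==:..
::::::==--=+=======-::::-::::::::::::::-:::::::.         .::::::::-----==-:
.....:===-=+=====-:::::::=:::::::::::::::::::::.           .::::::::::::---
.....:=========-:::::::::-=:::::::::::::::::::.             ..:::::::::::::
::::::====+===-:::::::::::-::::::::::::::::::::               .::::::::::::
:::::-====+==-:::::::::::::::::::::::::::::::::                .:::::::::::
------===+==:::::::::::::::::::::-==++++-:::::.                 .::::::::::
---------+=-::::::::::::::::::::=*######*-:::..                  .::::::::-
--------==-::---:::::::::::::::-*#######*=::.                     .:::::::-
--------=-::::::-::::::::::::::=*######
[... 2148 characters left out ...]
---:::::::-*####
*######+.                   .:.    ......::::-----------------:::::::-*####
#######+.                   .:.   ...........::::::---------:::::::::=*####
#######*:                   .:.  .............:::::::::::-:::::::::::=#####
#######*-................. .::...............:::....:::::::::::::::::=#####
#######*-...................::.............:.:......:::::::::::::::::+#####
#######*:...................::...........::.........:::::..::::::::::=#####
#######+:...................::...........::.........::::....:::::::::=*####
#######=....................-:...........::.........::::.....::::::::-*####
######*:....................-:...........:..........::::......::::::::=####
```

The bar is vertical between the fingers to within about 4° and centred. Descend and grip.

arm_command(series="0.3 0 0 0.08 0; 0.3 0 0 0.08 0; 0.3 0 0 0.06 0; 0.3 0 0 0 0; 0.3 0 0 0 0; 1 0 0 0 0; 1 0 0 0 0; 1 0 0 0 0; 1 0 0 0 0; 1 0 0 0 0", newtons=30)

```text
clock: 24.7
position: [0.5415, 0.0079, 0.1704]
ee_rot: [0.679, 0.734, 0.0, -0.001]
ft_force: [-11.7, 2.0, 18.1]
grip_width: 0.157
grasp_force: 37.1
```

arm_command(series="1 0 0 -0.008 0; 1 0 0 0 -0.05; 1 0 0 0 -0.05; 1 0 0 0 -0.05; 1 0 0 0 -0.05; 1 0 0 0 -0.05; 1 0 0 0 -0.05; 1 0 0 0 -0.05; 1 0 0 0 -0.05; 1 0 0 0 0")

```text
clock: 25.95
position: [0.5406, 0.0071, 0.1707]
ee_rot: [0.119, 0.993, -0.001, -0.002]
ft_force: [-4.6, -1.1, -12.2]
grip_width: 0.16
grasp_force: 34.9
```

```bash
python3 - <<'E'
from h import *
o=manip.get_obs();q=o["ee_rot"]
print(o["position"],o["torque"],o["ft_force"],"tool y deg",np.degrees(np.arctan2(q[1]**2-q[0]**2,2*q[0]*q[1])))
E
```

```text
[0.54061435 0.00707166 0.17065485] [-0.26732776  0.62541816  0.05082236] [ -4.58124138  -1.08045743 -12.19345433] tool y deg 76.3057315875744
```

arm_command(series="1 0 0 0.004 0; 1 0 0 0 -0.01; 1 0 0 0 -0.01; 1 0 0 0 -0.01; 1 0 0 0 -0.005; 1 0 0 0 -0.005; 1 0 0 0 0; 1 0 0 0 0; 1 0 0 0 0; 1 0 0 0 0")

```text
clock: 27.2
position: [0.5408, 0.007, 0.1706]
ee_rot: [0.059, 0.998, 0.0, -0.001]
ft_force: [-11.0, -0.3, 3.3]
grip_width: 0.162
grasp_force: 49.7
```

```bash
python3 - <<'E'
from h import *
o=manip.get_obs();q=o["ee_rot"]
print(o["position"],o["torque"],o["ft_force"],"tool y deg",np.degrees(np.arctan2(q[1]**2-q[0]**2,2*q[0]*q[1])))
E
```

```text
[0.54076629 0.00704142 0.1705706 ] [-0.12802807  2.23279911 -1.32847051] [-10.97797653  -0.31161652   3.31450386] tool y deg 83.18418870899842
```

The stop is felt (1.3 N m). Let go and rise.

arm_command(series="0.4 0 0 0 0; 0.4 0 0 0 0; 0.4 0 0 0 0; 0.4 0 0 -0.05 0; 0.4 0 0 -0.1 0; 0 0 0 -0.1 0; 0 0 0 0 0; 0 0 0 0 0; 0 0 0 0 0; 0 0 0 0 0")

```text
clock: 28.45
position: [0.5416, 0.0074, 0.2694]
ee_rot: [0.056, 0.998, -0.0, -0.001]
ft_force: [-0.3, -0.1, 0.2]
grip_width: 0.997
grasp_force: 0.0
```

```bash
python3 - <<'E'
from h import *
np.set_printoptions(precision=4,suppress=True)
o=manip.get_obs();q=o["ee_rot"];print(o["position"],o["ft_force"],"tool y deg",np.degrees(np.arctan2(q[1]**2-q[0]**2,2*q[0]*q[1])))
W=viewer.camera("wrist"); np.savez("w9.npz",**W)
u,v=proj(W,[.5417,.0087,.17]); print(u,v)
def art(x0,y0,w,h,W0,H0):
    g=cv2.resize(W["pixels"][y0:y0+h,x0:x0+w].max(2),(W0,H0),interpolation=cv2.INTER_AREA)
    for r in g: print("".join(" .:-=+*#"[7-min(7,int(k)//28)] for k in r))
art(int(u)-65,int(v)-65,130,130,65,43)
m=np.array([.5582,.1975,.145]); n=np.array([-.5*.987,.5*.162,.866])
e=[np.array([.162,.987,0]),np.array([.866*.987,-.866*.162,.5])]
ht=m+.016*n; print("head top px",proj(W,ht),[proj(W,ht+.018*s*a).round(1).tolist() for a in e for s in(1,-1)],"proud5",proj(W,m+.021*n))
u,v=proj(W,ht).astype(int); g=W["pixels"].max(2)
art(min(u-35,570),v-35,70,70,70,46)
E
```

```text
[0.5416 0.0074 0.2694] [-0.2911 -0.0569  0.1806] tool y deg 83.56081489605674
317.8797343114596 206.61190546251777
:=++===============-:::::::::-::::::::::::::-=============-:::---
:=++============-::::::::::::-:::::::::::::-:::-==========-::::--
:=++==========-::::::::::::::=::::::::::::--:::::--=======-::::--
:=++========-::--::::::::::::-::::::::::::=::::::::-======-::::--
:=++======-:::::=-:::::::::::::::::::::::::::::::::::-====-::::--
.-++=====-:::::::-::::::::::::::::::::::::::::::::::::-===-::::--
.-++====-::::::::::::::::::::::::::::::::::::::::::::::-==-:::-==
-=++===:::::::::::::::::::::-+****++-:::::::::::::::::--------=+=
:-++==:::::::::::::::::::---+#######*-::::::::::::::--::::-====+=
.-++=-::::::::::::::::::----+#######*=::::::::::::--:::::::===++=
.-+=-----::::::::::::::----=*########=:::::::::::::::::::::-====:
.-+=:::--=-::::::::::::--=+*########*+-:::::::::::::::::::::-==-:
.-=-::::::::::::::::::-=+*############*+-:::::::::::::::::::-=++=
.-=::::::::::::::::::-+*########*#*#####*+-::::::::::::::::::=+**
:--:::::::::::::::::-+############*#####**+-:::::::::::::::::
[... 4542 characters left out ...]
============--:::....::.::::::::..:....::::::::::::::::::::::
:::::--===============---:::::::::::::::::::::::::::::::::::::::::::::
::::::::--=============------:::::::::::::::::::::::::::::::::::::::::
::::::::::---===========-=--------::::::::::::::::::::::::::::::::::::
:::::::::::::--------==----------:::::::::::::::::::::::::::::::::::::
:::::::::::::::::::--------:::::::::::::::::::::::::::::::::::::::::::
::::::::::::::::::::::::::::::::::::::::::::::::::::::::::::::::::::::
::::::::::::::::::::::::::::::::::::::::::::::::::::::::::::::::::::::
::::::::::::::::::::::::::::::::::::::::::::::::::::::::::::::::::::::
::::::::::::::::::::::::::::::::::::::::::::::::::::::::::::::::::::::
```

The knob bar lies along the tester's x against its stop. The pin head's left edge is at about 539 px (540 expected when seated), and the 67 N firm stop agrees. Handing in.

```bash
python3 -c "
from workcell import manip
print(manip.hand_in())"
```

```text
the job is handed in; nothing more can be done
None
```

The job is handed in, though the hand-in gave no verdict: the long pin went home to a firm stop with its head down on the fork, the knob is back against its zero stop, and the gripper is open and clear.

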